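# Load a slide carrier under the microscope head

### The arm

A 6-joint arm with a two-finger parallel gripper is mounted at the origin on the work surface. World frame = base frame: x ahead of the robot, y to its left, z up, the work surface at z = 0. Lengths are in m, angles in rad, forces in N, time in s.
With the tool pointing down it reaches from about 0.375 to 0.925 m from the base axis. Payload 5.7 kg.
Tool frame: the origin (TCP) lies on the mounting face of the last link; the fingertips stand 173 mm ahead of it and the grasp point (between the pads) lies 155 mm ahead of it; z points along the fingers, y is the direction in which the jaws open and shut (so a half turn about z gives the same grasp; the last joint's range is limited). The gripper opens to 85 mm and grips with 20 to 120 N. Pads are 22 mm wide; open, the fingers measure 114 mm over their backs; the gripper's body (76 mm by 85 mm) begins 54 mm behind the grasp point. The pads swing forward as they close: fully open they stand 13 mm farther back than shut.
Start: joints at [-1.365, 0.359, 1.51, -0, 1.272, -0.115], TCP at [0.189, -0.569, 0.405] pointing down, gripper open.
Joint ranges: [-2.97, 2.97], [-1.01, 2.36], [0.21, 2.38], [-0.96, 4.11], [0.2, 2.71], [-2.98, 2.98]. Speed limits (rad/s): [2.39, 2.39, 3.14, 3.14, 3.14, 3.14].

### API

Orientations are given as a 3x3 rotation matrix whose columns are the frame's x, y, z axes.
In Python, from rig import * gives the robot as it stands.
- The arm moves only by the tool move_arm, never from a script. Its argument "steps" is a list of rows, each an object with "rotation": the turn, a rotation vector about the tool's x, y, z in units of 5 degrees (1.0 is 5 degrees), a list of three; "travel": the shift along the tool's x, y, z in units of 25 mm (1.0 is 25 mm), a list of three; "jaw": the closure in counts, from 0 (fully open) to 255 (shut). In form: [{"rotation": [ax, ay, az], "travel": [tx, ty, tz], "jaw": jaw}, ...]. A call has 1 to 10 rows; each row is the pose to reach, as a shift and turn from the pose commanded when the call began, along the tool's axes at that moment; what a row does not reach only later rows make up. A row lasts 1/8 s, in which the tool goes at most 62.5 mm and 10.7 degrees, less where a joint would pass 70% of its speed; a pose out of reach is approached as far as the arm can. A call with a gripper value outside its range is refused whole. The fingers move at their own pace and stop on an object; the grip force is fixed at half the most. Time passes only in rows, so rows that repeat a pose let the fingers close. It gives the time, the measured TCP pose, the force and the opening at its end, in the units of the state.
- state(): the state, without advancing time (a new reading comes with each control period).
- read_camera(name): name is "scene" or "top"; returns a dict with "pixels" (480x640x3 uint8, red, green, blue), "range_z" (480x640 float32, m along the optical axis (not along the pixel's ray), 0 where there is no reading), "fx", "fy", "cx", "cy" (pixels), "cam_to_world" (4x4, takes a point from camera to world coordinates). Camera axes: x right, y down, z forward; pixel columns grow to the right and rows downward; lengths in m; the calibration is good to about 2 mm. A picture is of the moment at which its call begins.
- finish_job(): hands the job in, once; it reports no verdict.
The state is a dict: "time": time; "joint_positions": joint angles; "joint_vel": joint speeds; "joint_torque": joint torques, N m; "ee_pos": TCP position; "eef_rot": TCP orientation; "ft_force": force on the tool from outside, world axes, zero at the start; "moment": the same for the moment, N m; "gripper_width": finger opening in m.
Only numpy, scipy, OpenCV 4.12 (cv2) and the standard library are available. Lean on these libraries where they do the work, as an engineer would, in place of code of your own. Each camera call takes 0.05 s, during which the arm holds its last target.

### The job

Slide the slide carrier lying on the black stage into the guide rails and push it under the low microscope head until it presses firmly but gently against the sprung end stop hidden in there, without striking the head. Let go so that it stays resting against the stop, then press the green start button fully down and release it. Leave the glassware and the spare carrier alone.

Things in the scene. Friction and masses are not known exactly. Their poses are not given: they have to be found in the camera images.
- carrier: carrier to load, 0.3 to 0.5 kg: flat aluminium plate 180 x 64 x 8 mm (x, y, z), a 2 mm glass slide on its front half (10 mm high there), a blue upright grip at its tail. Origin under the plate's centre; x points to the nose (goes in first), z up. Starts askew on the stage plate before the rails. Sliding it takes about 1 to 5 N; rubbing along the rails may add some.
- grip (a point): centre of the top of the stem of the blue grip, 73 mm behind the carrier's origin and 50 mm above its underside. Seen from above the grip is a T: a stem 26 mm (carrier x) x 14 mm (carrier y), to be pinched on its two wide sides across carrier y, and ahead of it a cross plate 6 mm thick, 40 mm wide, that the fingers can push against; both rise 42 mm above the plate.
- nose (a point): middle of the carrier's front edge, 90 mm ahead of its origin, 4 mm above its underside; the front 10 mm is only 54 mm wide.
- stage: fixed microscope with a black stage plate 480 x 180 mm, its top 8 mm above the bench, open for loading at its -x end. Axes: x is the loading direction (into the tunnel), z up; origin at bench height on the channel's centre line, at the rear end of the rails. Column and screen behind the head (x above -40 mm) rise to about 320 mm.
- mouth (a point): on the stage plate's top, on the centre line, where the straight channel begins (stage x = -105 mm). From here to x = 0 two aluminium rails, 10 mm high, stand 68 mm apart; in front of it flared ends widen the mouth to about 100 mm at x = -140 mm
- head: grey bridge of the microscope head over the channel, with its lenses (origin and axes as stage). It spans stage x = -82 to -2 mm and is 130 mm wide; underside 14 mm above the stage plate (4 mm above the glass slide), top 48 mm above the bench; lens turret and screen above it from x = -75 mm. Delicate: must not be struck or levered (stay under 8 N).
- stop: end stop in the tunnel (origin and axes as stage): steel bracket at stage x = 14 to 30 mm with a red sprung plunger before it. The plunger is set by a screw: its front face stands anywhere from stage x = -40 to 0 mm, hidden, not measured: feel for it. Damped spring, from zero 5 N per mm over 3 mm (push slowly), then solid; over 20 N harms it. A carrier let go springs back 1 to 2 mm and stays touching it.
- start (a joint): travel of the start button in m: 0 up, 0.006 fully down; its spring takes 5 N fully down
- start_top (a point): centre of the top of the green start button, 28 mm across, on a low grey console (90 x 90 x 25 mm) on the bench; it is pressed straight down
- bottle: bystander: small green glass jar with blue cap, 48 mm across, 85 mm tall; origin under its centre
- flask: bystander: amber conical flask, 72 mm across, 115 mm tall; origin under its centre
- dish: bystander: clear flat round dish, 90 mm across, 14 mm tall; origin under its centre
- spare: bystander: a second carrier, same shape as the one to load, lying on the white bench (not on the black stage); origin under its centre
Mind the look-alikes: they are no part of the job. Leave any purple look-alike of the part that bears start alone. What is shaped like the carrier but turquoise is not meant.

How it is judged:
By the outcome, as a careful person would: the job done as asked, in the order asked, and still so for the second after the job is handed in, with the robot touching nothing.
It also fails if it takes over 64 s, if anything falls off the work surface, if the arm or the gripper's body presses on something with over 40 N, if the wrist force passes 120 N, or if a joint passes its speed limit or range.

## Working session

There is one attempt and no reset: what is moved stays moved. The work goes in short steps, Python scripts to look and compute and a tool call to move; the robot and the scene stay as the last step left them, time stands still between calls to the robot, and variables do not carry over. Pictures are saved under pics/ and viewed, and the job is handed in when it is done.

Besides the shell and the picture viewer there is one more tool, called after "Request:" as name([rows], argument=value, ...), one row to a line, values as JSON. move_arm: Moves the arm, as the interface text tells. Its arguments: {"type":"object","properties":{"steps":{"type":"array","items":{"type":"object","properties":{"rotation":{"type":"array","items":{"type":"number"}},"travel":{"type":"array","items":{"type":"number"}},"jaw":{"type":"number"}}}}},"required":["steps"]}

```bash
ls; mkdir -p pics; python3 - <<'E'
from rig import *
import cv2,numpy as np
s=state();print(s)
for n in("scene","top"):
    c=read_camera(n);cv2.imwrite(f"pics/{n}0.png",c["pixels"][:,:,::-1]);np.savez(f"{n}0.npz",**c)
    print(n,c["fx"],c["cx"],c["cy"],c["cam_to_world"])
E
```

```text
pics
{'time': 0.0, 'joint_positions': array([-1.36507934e+00,  3.59498767e-01,  1.51144291e+00, -8.73643580e-06,
        1.27248694e+00, -1.15121724e-01]), 'joint_vel': array([ 0.00042744, -0.00175333,  0.00166071, -0.00065452,  0.00024159,
        0.00100919]), 'joint_torque': array([-5.60221415e-04, -5.27621341e+01, -2.78626889e+01, -8.60809450e-05,
        1.32246289e-02, -4.96460174e-06]), 'ee_pos': array([ 0.18912144, -0.56903099,  0.40385301]), 'eef_rot': array([[ 9.48970481e-01,  3.15364676e-01, -3.83203907e-04],
       [ 3.15364844e-01, -9.48968804e-01,  1.79554038e-03],
       [ 2.02601456e-04, -1.82476386e-03, -9.99998315e-01]]), 'ft_force': array([0.59512819, 0.45721449, 0.20696476]), 'moment': array([-0.00797897, -0.01060064, -0.03157009]), 'gripper_width': 0.08508864498529421}
scene 517.7267087514209 322.64651036903444 244.538110382665 [[-0.66358305  0.53596233 -0.52192137  1.16567466]
 [ 0.74809051  0.47937307 -0.4588704   0.62375264]
 [ 0.0042578  -0.69494304 -0.71905218  0.90999485]
 [ 0.          0.          0.          1.        ]]
top 489.97219186663875 314.1222385874715 243.09066385962328 [[-0.02314343 -0.99462698  0.10090365  0.4531093 ]
 [-0.99967186  0.02191539 -0.01326212  0.10807209]
 [ 0.01097952 -0.10117747 -0.99480781  1.07488907]
 [ 0.          0.          0.          1.        ]]
```

View pics/top0.png

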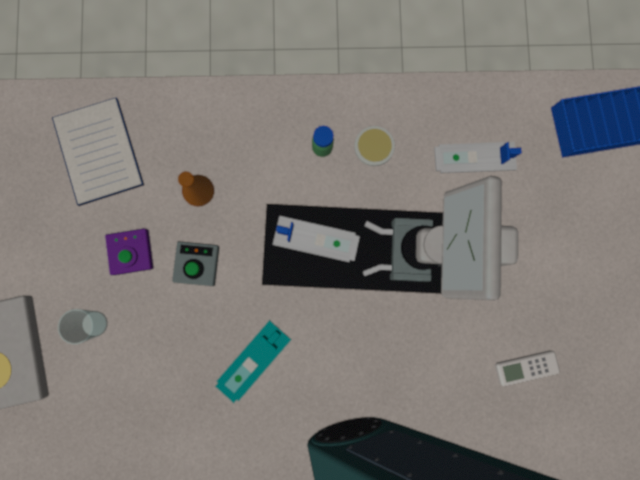

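View pics/scene0.png

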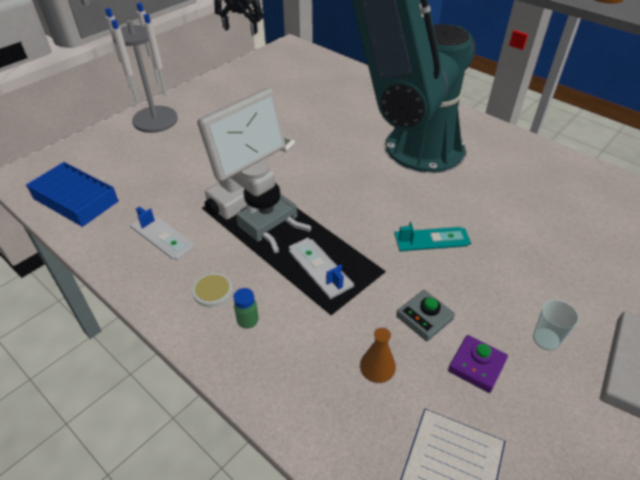

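The top picture shows the carrier to load, white with a blue grip, on the black stage at (316,240). The spare at (476,157) lies on the bench, and the turquoise one at (254,362) is a look-alike. The grey console with the green button is at (195,265), and the purple look-alike is at (128,250). The white carrier on black and the grey console fit the description. Next I'll enlarge both and measure them.

```bash
cat > h.py <<'E'
import numpy as np,cv2
def load(f): return dict(np.load(f))
def P(c,u,v,z=None):
    M=c["cam_to_world"];d=np.array([(u-c["cx"])/c["fx"],(v-c["cy"])/c["fy"],1.0])
    if z is None: t=c["range_z"][int(round(v)),int(round(u))]
    else: t=(z-M[2,3])/(M[2,:3]@d)
    return M[:3,:3]@(d*t)+M[:3,3]
def proj(c,p):
    M=c["cam_to_world"];q=M[:3,:3].T@(np.asarray(p)-M[:3,3]);return np.array([q[0]/q[2]*c["fx"]+c["cx"],q[1]/q[2]*c["fy"]+c["cy"]])
def cloud(c):
    v,u=np.mgrid[:480,:640];t=c["range_z"];M=c["cam_to_world"]
    X=np.stack([(u-c["cx"])/c["fx"]*t,(v-c["cy"])/c["fy"]*t,t],-1)
    return X@M[:3,:3].T+M[:3,3]
E
python3 - <<'E'
from h import *
c=load("top0.npz");im=c["pixels"][:,:,::-1]
cr=im[190:310,165:465];cv2.imwrite("pics/crop0.png",cv2.resize(cr,(800,320),interpolation=cv2.INTER_CUBIC))
cr=im[195:300,255:415];cv2.imwrite("pics/crop1.png",cv2.resize(cr,(800,525),interpolation=cv2.INTER_CUBIC))
for n,u,v in[("bench",200,350),("stage",290,275),("carr",320,240),("grip",285,232),("button",193,268),("console",180,280),("head",400,225)]: print(n,P(c,u,v).round(4))
c=load("scene0.npz")
for n,u,v in[("bench",300,400),("stage",340,300),("button",431,303),("console",415,320)]: print(n,P(c,u,v).round(4))
E
```

```text
bench [0.3368 0.3438 0.0037]
stage [0.4927 0.1478 0.0096]
carr [0.5668 0.0811 0.0173]
grip [0.5806 0.1547 0.0605]
button [0.5105 0.3486 0.0485]
console [0.4868 0.381  0.0278]
head [ 0.5916 -0.0882  0.0491]
bench [ 8.400e-01  2.827e-01 -4.000e-04]
stage [0.6107 0.1877 0.0054]
button [0.5157 0.355  0.0474]
console [0.5579 0.3475 0.024 ]
```

View pics/crop0.png

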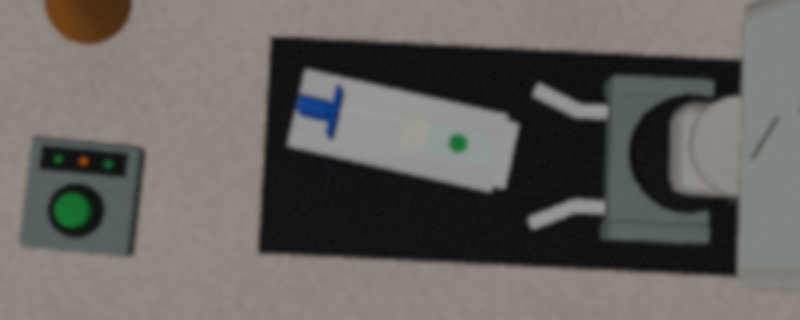

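View pics/crop1.png

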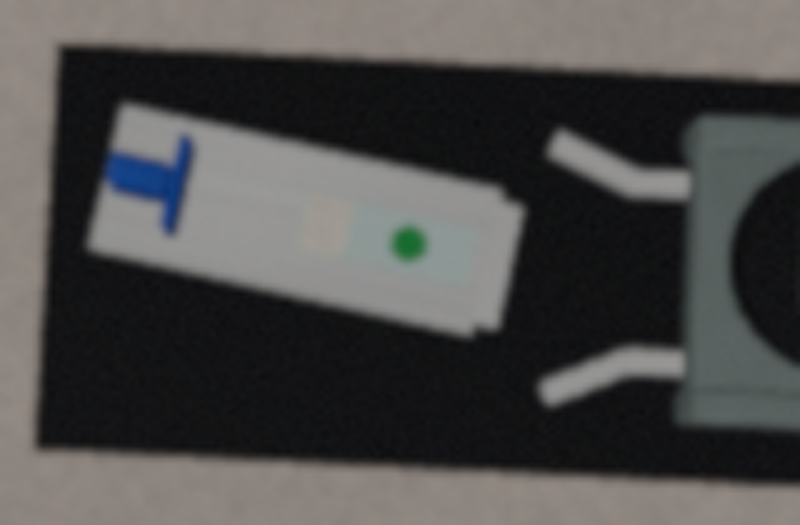

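```bash
cat > fit.py <<'E'
from h import *
from scipy.optimize import least_squares
def stage_fit(c):
    g=c["pixels"].astype(float).mean(2)
    up=[];lo=[];left=[]
    for u in range(275,435,3):
        # subpixel crossing
        for lst,rng in((up,range(195,218)),(lo,range(272,300))):
            col=cv2.GaussianBlur(g,(1,5),0)[rng.start:rng.stop,u]
            d=np.abs(np.gradient(col));k=d.argmax();w=d[max(0,k-2):k+3];lst.append(P(c,u,rng.start+(np.arange(max(0,k-2),max(0,k-2)+len(w))*w).sum()/w.sum(),.008)[:2])
    for v in range(212,278,3):
        row=g[v,250:280];d=np.abs(np.gradient(row));k=d.argmax();w=d[k-2:k+3];left.append(P(c,250+(np.arange(k-2,k+3)*w).sum()/w.sum(),v,.008)[:2])
    out=[]
    for l in(up,lo,left):
        l=np.array(l,dtype=np.float32);vx,vy,x,y=cv2.fitLine(l,cv2.DIST_HUBER,0,.01,.01).ravel();out.append((np.array([x,y]),np.array([vx,vy])))
    return out
def lines_info(o):
    (a,da),(b,db),(l,dl)=o
    da=da*-np.sign(da[1]);db=db*-np.sign(db[1]);d=(da+db);d/=np.linalg.norm(d)
    n=np.array([-d[1],d[0]])
    print("yaws",np.degrees(np.arctan2(da[1],da[0])),np.degrees(np.arctan2(db[1],db[0])),"left perp",np.degrees(np.arctan2(dl[1],dl[0])))
    print("width",n@(a-b))
    m=(n@a+n@b)/2
    return d,n,m,d@l
E
python3 - <<'E'
from fit import *
c=load("top0.npz")
d,n,m,xl=lines_info(stage_fit(c));print("dir",d,"n",n,"offset",m,"left x along d",xl)
# head front edge and flare features (pixels from crop1 /5 + offset)
f=lambda a,b:(255+a/5-.4,195+b/5-.4)
def st(p): return (d@p[:2]-xl, n@p[:2]-m)
for nm,a,b,z in[("tipU",550,155,.018),("tipUo",560,128,.018),("tipL",540,385,.018),("tipLo",548,408,.018),("bendU",632,170,.018),("bendUin",630,198,.018),("bendLin",625,347,.018),("bendLo",625,372,.018),("headUL",690,120,.048),("headLL",680,420,.048),("headU mid",686,300,.048)]:
    print(nm,np.round(st(P(c,*f(a,b),z)),4))
# carrier
for nm,a,b,z in[("tailU",122,102,.016),("tailL",88,250,.016),("shL",472,338,.016),("shU",502,188,.016),("noseU",524,205,.016),("noseL",498,332,.016),("crossU",186,138,.058),("crossL",170,234,.058),("stemtail",108,172,.058)]:
    p=P(c,*f(a,b),z);print(nm,p.round(4),np.round(st(p),4))
E
```

```text
yaws -94.123856 -94.137856 left perp -4.1402016
width 0.1778878
dir [-0.07203458 -0.99740213] n [ 0.99740213 -0.07203458] offset 0.54688936 left x along d -0.24352847
tipU [0.2174 0.049 ]
tipUo [0.2213 0.0611]
tipL [ 0.2169 -0.0513]
tipLo [ 0.2208 -0.0611]
bendU [0.2534 0.0442]
bendUin [0.2529 0.0319]
bendLin [ 0.2531 -0.0331]
bendLo [ 0.2534 -0.0439]
headUL [0.273  0.0626]
headLL [ 0.2729 -0.0645]
headU mid [ 0.2738 -0.014 ]
tailU [0.6238 0.1692 0.016 ] [0.0298 0.0631]
tailL [0.5592 0.185  0.016 ] [ 0.0188 -0.0024]
shL [0.5173 0.0194 0.016 ] [ 0.1869 -0.0324]
shU [0.5824 0.0043 0.016 ] [0.1973 0.0337]
noseU [ 0.5747 -0.005   0.016 ] [0.2071 0.0267]
noseL [0.5196 0.0081 0.016 ] [ 0.1981 -0.0292]
crossU [0.6012 0.1402 0.058 ] [0.0603 0.0427]
crossL [0.561  0.1477 0.058 ] [0.0558 0.002 ]
stemtail [0.5876 0.1731 0.058 ] [0.0286 0.0267]
```

```bash
cat > cf.py <<'E'
from fit import *
L=np.array([[-90,32],[-90,-32],[80,-32],[80,32],[90,27],[90,-27]])/1000
def fitpose(L,W):
    def r(q):
        c_,s_=np.cos(q[2]),np.sin(q[2]);return (L@np.array([[c_,s_],[-s_,c_]])+q[:2]-W).ravel()
    s=least_squares(r,[*W.mean(0),-1.8]);return s.x,s.fun.reshape(-1,2)
E
python3 - <<'E'
from cf import *
c=load("top0.npz")
# y-left of carrier = +world x = up in image; U corners are +y
W=np.array([[.6238,.1692],[.5592,.1850],[.5173,.0194],[.5824,.0043],[.5747,-.005],[.5196,.0081]])
q,r=fitpose(L,W);print("carrier",q,np.degrees(q[2]),(r*1000).round(1).tolist())
u=np.array([np.cos(q[2]),np.sin(q[2])]);l=np.array([-u[1],u[0]])
print("grip pred",q[:2]-.073*u)
# blue segmentation in both cams
for nm in("top0","scene0"):
    c=load(nm+".npz");im=c["pixels"].astype(int);X=cloud(c)
    b=(im[...,2]>im[...,0]+50)&(im[...,2]>im[...,1]+30)&(np.linalg.norm(X[...,:2]-(q[:2]-.073*u),axis=-1)<.06)&(X[...,2]>.05)
    p=X[b];a=(p[:,:2]-q[:2])@u;e=(p[:,:2]-q[:2])@l
    print(nm,b.sum(),"zmed",np.median(p[:,2]),"along",np.percentile(a,[2,50,98]).round(4),"lat",np.percentile(e,[2,50,98]).round(4))
    v_,u_=np.nonzero(b)
    # stem lateral
    s=(a<-.066);print(" stem lat",e[s].min(),e[s].max(),e[s].mean())
# green button
for nm in("top0","scene0"):
    c=load(nm+".npz");im=c["pixels"].astype(int);X=cloud(c)
    g=(im[...,1]>im[...,0]+40)&(im[...,1]>im[...,2]+30)&(np.linalg.norm(X[...,:2]-[.513,.35],axis=-1)<.06)
    p=X[g];v_,u_=np.nonzero(g);print(nm,g.sum(),p.mean(0),np.percentile(p[:,2],[5,50,95]),np.ptp(u_),np.ptp(v_),"ray@.046",P(c,u_.mean(),v_.mean(),.046))
# scene reprojection
c=load("scene0.npz");im=c["pixels"][:,:,::-1].copy()
big=cv2.resize(im[190:350,200:480],None,fx=2.8,fy=2.8,interpolation=cv2.INTER_CUBIC)
def dr(p,col): 
    a=(proj(c,p)-[200,190]+.5)*2.8-.5;cv2.circle(big,tuple(int(round(t)) for t in a),3,col,-1)
for k in L: 
    w=q[:2]+k[0]*u+k[1]*l;dr([*w,.016],(0,0,255))
dr([*(q[:2]-.073*u),.058],(0,255,255))
cv2.imwrite("pics/scov.png",big)
E
```

```text
carrier [ 0.56931569  0.08936678 -1.81634496] -104.06890015239652 [[-1.6, -0.3], [1.0, -0.6], [1.5, 0.1], [-1.5, -0.3], [-1.1, 0.5], [1.6, 0.5]]
grip pred [0.58706116 0.16017708]
top0 120 zmed 0.05851892376965262 along [-0.084  -0.0656 -0.0545] lat [-0.0168 -0.0008  0.0148]
 stem lat -0.007515507710831803 0.005516175299552537 -0.0009151221268121025
scene0 123 zmed 0.05628705081354979 along [-0.0869 -0.0669 -0.056 ] lat [-0.0162  0.0035  0.0185]
 stem lat -0.004725652422712997 0.009602038064630265 0.0030873733616760086
top0 163 [0.51363221 0.35184794 0.04454186] [0.0273148  0.0467462  0.05068014] 21 27 ray@.046 [0.51346428 0.35151508 0.046     ]
scene0 146 [0.51803029 0.35397998 0.04297171] [0.02477615 0.04522617 0.04864944] 28 28 ray@.046 [0.52032582 0.35495701 0.046     ]
```

View pics/scov.png

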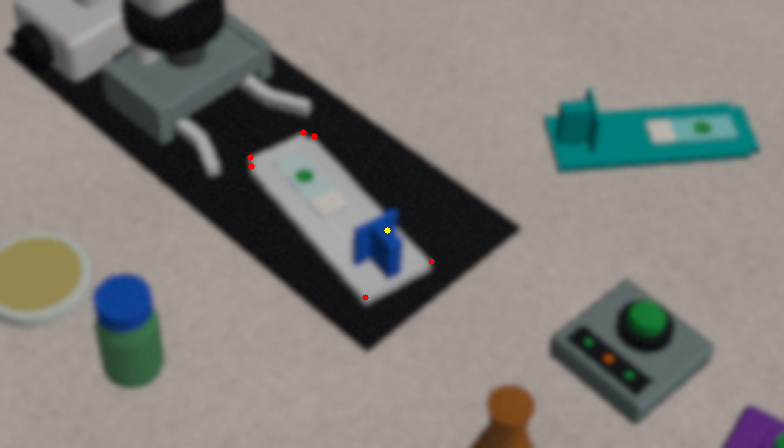

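```bash
cat > mv.py <<'E'
from rig import *
import numpy as np,sys
from scipy.spatial.transform import Rotation as R
def goal(x,y,z,yaw_deg):
    """tool down, tool y axis at world angle yaw_deg"""
    a=np.radians(yaw_deg);Y=np.array([np.cos(a),np.sin(a),0]);Z=np.array([0,0,-1.]);X=np.cross(Y,Z)
    return np.array([x,y,z]),np.stack([X,Y,Z],1)
def cmd(p,Rg,s=None):
    s=s or state();R0=s["eef_rot"];t=R0.T@(p-s["ee_pos"])/.025
    r=np.degrees(R.from_matrix(R0.T@Rg).as_rotvec())/5
    return t.round(3),r.round(3)
E
python3 - <<'E'
from mv import *
for g in[(.30,-.50,.57,-60),(.45,-.2,.57,-40),(.589,.164,.57,-14.1),(.589,.164,.199,-14.1)]:
    t,r=cmd(*goal(*g));print(g,t,r)
E
```

```text
(0.3, -0.5, 0.57, -60) [ 5.082 -1.234 -6.64 ] [-0.019 -0.004 -2.324]
(0.45, -0.2, 0.57, -40) [ 14.559 -10.73   -6.622] [-0.018 -0.008 -6.324]
(0.589, 0.164, 0.57, -14.1) [ 24.427 -22.794  -6.599] [ -0.017  -0.012 -11.504]
(0.589, 0.164, 0.199, -14.1) [ 24.424 -22.769   8.24 ] [ -0.017  -0.012 -11.504]
```

Request:
move_arm([
  {"rotation": [0,0,0],"travel": [1,0,-2.4],"jaw": 0},
  {"rotation": [0,0,0],"travel": [2,0,-4.8],"jaw": 0},
  {"rotation": [0,0,-1],"travel": [4,-1,-6.6],"jaw": 0},
  {"rotation": [0,0,-2.3],"travel": [5.1,-1.2,-6.6],"jaw": 0},
  {"rotation": [0,0,-4],"travel": [8,-4,-6.6],"jaw": 0},
  {"rotation": [0,0,-5],"travel": [11,-7,-6.6],"jaw": 0},
  {"rotation": [0,0,-6.3],"travel": [14.6,-10.7,-6.6],"jaw": 0},
  {"rotation": [0,0,-8],"travel": [16.2,-12.6,-6.6],"jaw": 0},
  {"rotation": [0,0,-9],"travel": [17.8,-14.5,-6.6],"jaw": 0},
  {"rotation": [0,0,-10],"travel": [19.4,-16.5,-6.6],"jaw": 0},
])

```text
time: 1.35
ee_pos: [0.4619, -0.1602, 0.5694]
eef_rot: [[0.366, 0.931, -0.0], [0.931, -0.366, 0.0], [0.0, -0.0, -1.0]]
ft_force: [1.0, -0.4, 0.5]
gripper_width: 0.0855
```

```bash
python3 - <<'E'
from mv import *
s=state();print(s["time"],s["ee_pos"],s["joint_positions"].round(2),s["ft_force"])
for g in[(.589,.164,.57,-14.1),(.589,.164,.26,-14.1)]:
    print(cmd(*goal(*g)))
E
```

```text
1.35 [ 0.46194952 -0.16018358  0.56944714] [-0.48  0.08  1.48  0.    1.58 -0.1 ] [ 0.98864642 -0.37513476  0.4936789 ]
(array([13.928, -0.016, -0.02 ]), array([-0.003, -0.002, -1.473]))
(array([ 1.3926e+01, -1.3000e-02,  1.2380e+01]), array([-0.003, -0.002, -1.473]))
```

Request:
move_arm([
  {"rotation": [0,0,-0.5],"travel": [2.5,0,0],"jaw": 0},
  {"rotation": [0,0,-1],"travel": [5,0,0],"jaw": 0},
  {"rotation": [0,0,-1.5],"travel": [7.5,0,0],"jaw": 0},
  {"rotation": [0,0,-1.5],"travel": [10,0,2],"jaw": 0},
  {"rotation": [0,0,-1.5],"travel": [12,0,4],"jaw": 0},
  {"rotation": [0,0,-1.5],"travel": [13.5,0,6],"jaw": 0},
  {"rotation": [0,0,-1.5],"travel": [13.9,0,8],"jaw": 0},
  {"rotation": [0,0,-1.5],"travel": [13.9,0,10],"jaw": 0},
  {"rotation": [0,0,-1.5],"travel": [13.9,0,11.5],"jaw": 0},
  {"rotation": [0,0,-1.5],"travel": [13.9,0,11.5],"jaw": 0},
])

```text
time: 2.6
ee_pos: [0.5878, 0.1608, 0.2787]
eef_rot: [[0.244, 0.97, -0.008], [0.97, -0.244, -0.001], [-0.003, -0.008, -1.0]]
ft_force: [0.3, 0.4, 0.5]
gripper_width: 0.0854
```

```bash
python3 - <<'E'
from mv import *
import cv2
s=state();print(s["time"],s["ee_pos"],s["joint_positions"].round(2),s["ft_force"])
for g in[(.589,.164,.20,-14.1)]:
    print(cmd(*goal(*g)))
c=read_camera("scene");cv2.imwrite("pics/s1.png",cv2.resize(c["pixels"][150:390,200:520,::-1],(800,600),interpolation=cv2.INTER_CUBIC))
E
```

```text
2.6 [0.58776633 0.16077398 0.27874755] [0.15 0.51 1.62 0.   1.03 0.4 ] [0.33588075 0.38735053 0.53539893]
(array([0.147, 0.04 , 3.149]), array([-0.086,  0.035, -0.001]))
```

View pics/s1.png

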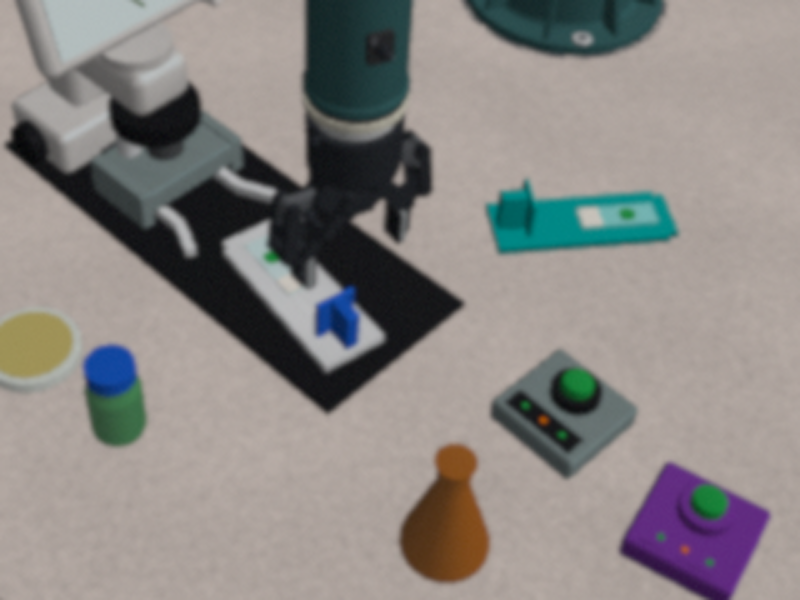

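The picture shows the gripper above the grip at about (340,320), with the jaws across carrier y. Descending to straddle it.

Request:
move_arm([
  {"rotation": [0,0,0],"travel": [0.05,0,1],"jaw": 0},
  {"rotation": [0,0,0],"travel": [0.1,0,2],"jaw": 0},
  {"rotation": [0,0,0],"travel": [0.1,0,3],"jaw": 0},
  {"rotation": [0,0,0],"travel": [0.1,0,3.2],"jaw": 0},
  {"rotation": [0,0,0],"travel": [0.1,0,3.2],"jaw": 0},
])

```text
time: 3.28
ee_pos: [0.5911, 0.1634, 0.2039]
eef_rot: [[0.244, 0.97, 0.002], [0.97, -0.244, 0.0], [0.001, 0.002, -1.0]]
ft_force: [0.7, 0.1, 0.5]
gripper_width: 0.0853
```

```bash
python3 - <<'E'
from mv import *
import cv2
s=state();print(s["time"],s["ee_pos"],s["ft_force"],cmd(*goal(.589,.164,.20,-14.1)))
c=read_camera("scene");cv2.imwrite("pics/s2.png",cv2.resize(c["pixels"][200:350,270:470,::-1],(800,600),interpolation=cv2.INTER_CUBIC))
E
```

```text
3.275 [0.59111018 0.16339465 0.20385187] [0.71822296 0.12608062 0.50680947] (array([ 0.003, -0.088,  0.154]), array([ 0.024, -0.012, -0.006]))
```

View pics/s2.png

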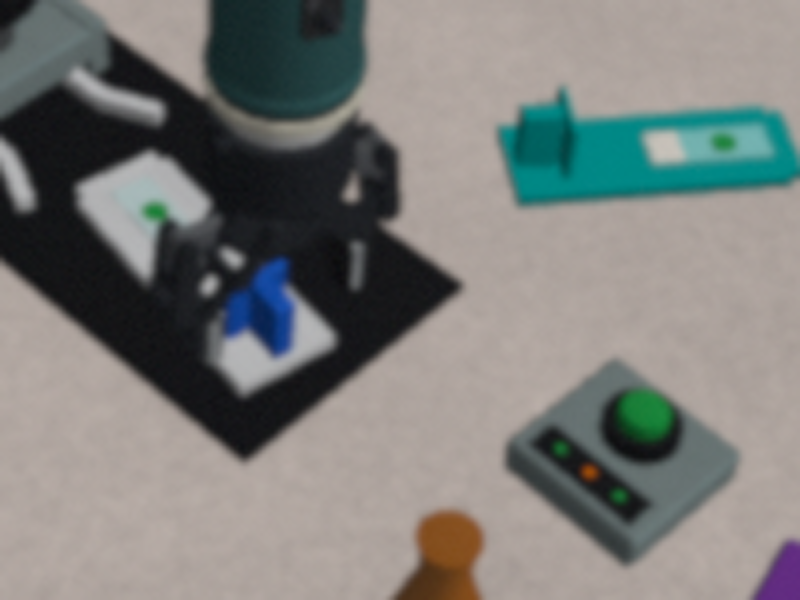

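Fingers straddle the stem (270,310). Closing.

Request:
move_arm([
  {"rotation": [0,0,0],"travel": [0,0,0.1],"jaw": 120},
  {"rotation": [0,0,0],"travel": [0,0,0.1],"jaw": 160},
  {"rotation": [0,0,0],"travel": [0,0,0.1],"jaw": 190},
  {"rotation": [0,0,0],"travel": [0,0,0.1],"jaw": 200},
  {"rotation": [0,0,0],"travel": [0,0,0.1],"jaw": 215},
  {"rotation": [0,0,0],"travel": [0,0,0.1],"jaw": 230},
  {"rotation": [0,0,0],"travel": [0,0,0.1],"jaw": 230},
  {"rotation": [0,0,0],"travel": [0,0,0.1],"jaw": 230},
])

```text
time: 4.32
ee_pos: [0.5902, 0.1634, 0.1999]
eef_rot: [[0.244, 0.97, 0.0], [0.97, -0.244, 0.0], [0.0, 0.0, -1.0]]
ft_force: [-0.9, -0.0, 4.5]
gripper_width: 0.0133
```

```bash
python3 - <<'E'
from mv import *
import cv2
s=state();print(s["time"],s["ee_pos"],s["ft_force"],s["moment"])
for n,(a,b,e,f) in {"scene":(200,350,270,470),"top":(190,310,250,410)}.items():
    c=read_camera(n);np.savez(n+"3.npz",**c);cv2.imwrite(f"pics/{n}3.png",cv2.resize(c["pixels"][a:b,e:f,::-1],(800,600),interpolation=cv2.INTER_CUBIC))
E
```

```text
4.325 [0.59024439 0.16337873 0.19989806] [-0.90681562 -0.01100391  4.49128814] [-0.03158469  0.16191932 -0.10486094]
```

View pics/scene3.png

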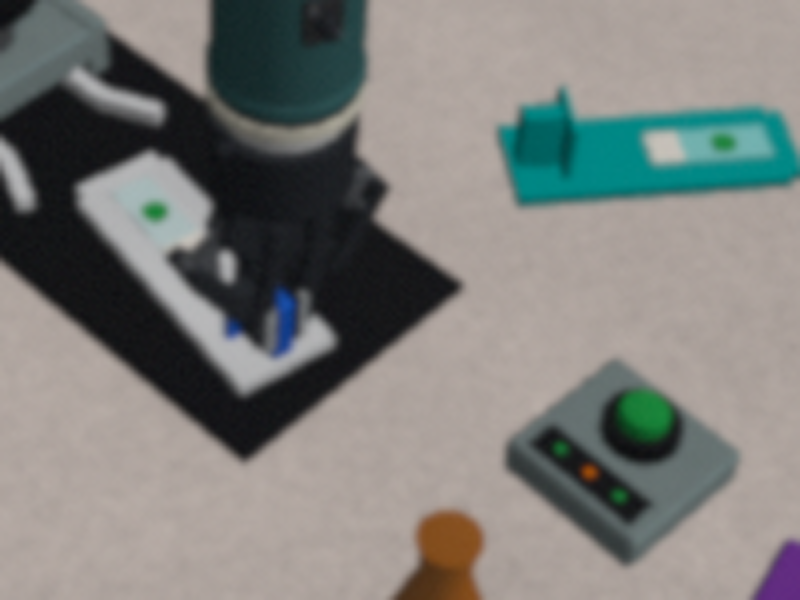

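View pics/top3.png

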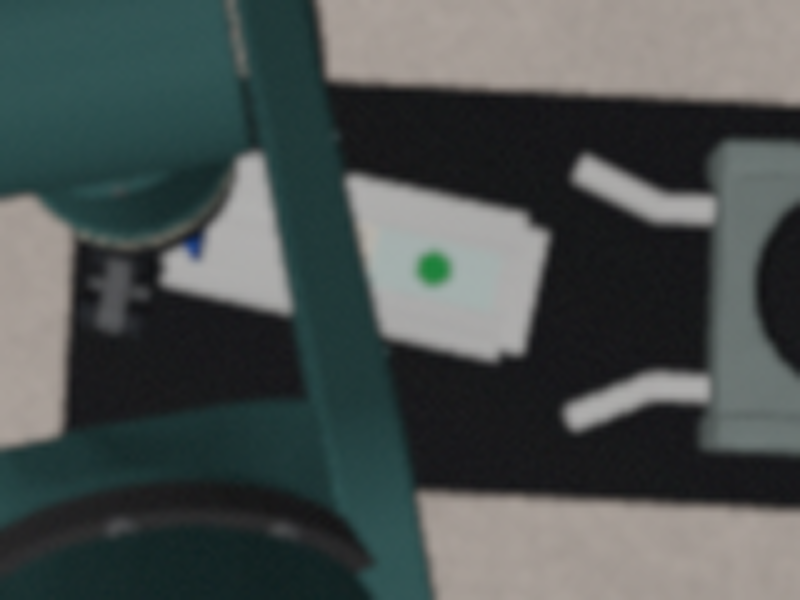

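```bash
cat > edge.py <<'E'
from cf import *
def edgepts(c,us,v0,v1,z,sign):
    """sign +1: going down dark->bright"""
    g=cv2.GaussianBlur(c["pixels"].astype(np.float32).mean(2),(3,3),0);o=[]
    for u in us:
        col=g[v0(u):v1(u),u];d=np.clip(sign*np.gradient(col),0,None);k=d.argmax();a=max(0,k-2);w=d[a:k+3];o.append(P(c,u,v0(u)+(np.arange(a,a+len(w))*w).sum()/w.sum(),z)[:2])
    return np.array(o)
def carrier_axis(c,uu,ul,f_up,f_lo,d,n,m,xl):
    A=edgepts(c,uu,lambda u:int(f_up(u))-4,lambda u:int(f_up(u))+5,.016,1)
    B=edgepts(c,ul,lambda u:int(f_lo(u))-4,lambda u:int(f_lo(u))+5,.016,-1)
    S=lambda p:np.stack([p@d-xl,p@n-m],1)
    A=S(A);B=S(B);pa=np.polyfit(A[:,0],A[:,1],1);pb=np.polyfit(B[:,0],B[:,1],1)
    return pa,pb,np.std(np.polyval(pa,A[:,0])-A[:,1]),np.std(np.polyval(pb,B[:,0])-B[:,1])
E
python3 - <<'E'
from edge import *
c0=load("top0.npz");d,n,m,xl=lines_info(stage_fit(c0))
c=load("top3.npz")
up=lambda u:190+(175+(u-250)*5*.2055-350*.2055)/5
lo=lambda u:190+(333+((u-250)*5-380)*.225)/5
pa,pb,ra,rb=carrier_axis(c,range(322,354,2),range(328,348,2),up,lo,d,n,m,xl)
print("grasped: slopes deg",np.degrees(np.arctan([pa[0],pb[0]])),ra,rb)
for x in(.1,.16,.19):print(x,"lat mid",(np.polyval(pa,x)+np.polyval(pb,x))/2,"w",np.polyval(pa,x)-np.polyval(pb,x))
up0=lambda u:195+(102+((u-255)*5-122)*.226)/5
lo0=lambda u:195+(250+((u-255)*5-88)*.229)/5
pa,pb,ra,rb=carrier_axis(c0,range(283,353,2),range(277,347,2),up0,lo0,d,n,m,xl)
print("before: slopes deg",np.degrees(np.arctan([pa[0],pb[0]])),ra,rb)
for x in(.03,.1,.16,.19):print(x,"lat mid",(np.polyval(pa,x)+np.polyval(pb,x))/2,"w",np.polyval(pa,x)-np.polyval(pb,x))
# rails straight centre from bend region in image
f=lambda a,b:(250+a/5-.4,190+b/5-.4)
st=lambda p:(d@p[:2]-xl,n@p[:2]-m)
for a,b,z in[(550,232,.016),(524,355,.016),(530,212,.016),(500,360,.016),(690,222,.018),(690,372,.018),(690,195,.018),(690,402,.018)]:
    print((a,b),np.round(st(P(c,*f(a,b),z)),4))
E
```

```text
yaws -94.123856 -94.137856 left perp -4.1402016
width 0.1778878
grasped: slopes deg [ -9.96552929 -10.19509808] 0.0001995979214148116 0.00021389928790212242
0.1 lat mid 0.01713511713501731 w 0.06753236615307731
0.16 lat mid 0.006468713433434716 w 0.06778036790549194
0.19 lat mid 0.0011355115826434184 w 0.06790436878169924
before: slopes deg [-10.00291681  -9.96962404] 0.00017864622380956606 0.00017718602581818575
0.03 lat mid 0.029374680550279395 w 0.06768784095348901
0.1 lat mid 0.017049085459512038 w 0.06764590507896885
0.16 lat mid 0.006484289667425728 w 0.06760996004366586
0.19 lat mid 0.0012018917713825725 w 0.06759198752601438
(550, 232) [0.2076 0.0259]
(524, 355) [ 0.1985 -0.0283]
(530, 212) [0.1985 0.0342]
(500, 360) [ 0.1882 -0.031 ]
(690, 222) [0.2682 0.0331]
(690, 372) [ 0.2704 -0.0322]
(690, 195) [0.2678 0.0449]
(690, 402) [ 0.2708 -0.0452]
```

```bash
cat > st.py <<'E'
from mv import *
d=np.array([-.07203458,-.99740213]);n=np.array([.99740213,-.07203458]);m=.54688936;xl=-.24352847
def S(p): p=np.asarray(p)[:2];return np.array([d@p-xl,n@p-m])
def Wd(s): return d*(s[0]+xl)+n*(s[1]+m)
E
python3 - <<'E'
from st import *
s=state();t=S(s["ee_pos"]);print("tool stage",t)
nose=np.array([.203,-.0012]);a=np.radians(10.0);Rm=np.array([[np.cos(a),-np.sin(a)],[np.sin(a),np.cos(a)]])
for xn in(.207,.24):
  tn=np.array([xn,0])+Rm@(t-nose);print("tool target stage",tn,Wd(tn))
  print(cmd(*goal(*Wd(tn),s["ee_pos"][2],-4.13)))
E
```

```text
tool stage [0.03805831 0.03006382]
tool target stage [0.03913524 0.00214703] [0.56233344 0.16431264]
(array([-0.236, -1.092, -0.   ]), array([ 1.000e-03, -2.000e-03, -1.998e+00]))
tool target stage [0.07213524 0.00214703] [0.5599563  0.13139837]
(array([-1.536, -0.863, -0.   ]), array([ 1.000e-03, -2.000e-03, -1.998e+00]))
```

Request:
move_arm([
  {"rotation": [0,0,-0.4],"travel": [-0.04,-0.2,-0.02],"jaw": 230},
  {"rotation": [0,0,-0.8],"travel": [-0.09,-0.43,-0.02],"jaw": 230},
  {"rotation": [0,0,-1.2],"travel": [-0.14,-0.65,-0.02],"jaw": 230},
  {"rotation": [0,0,-1.6],"travel": [-0.19,-0.87,-0.02],"jaw": 230},
  {"rotation": [0,0,-2.0],"travel": [-0.24,-1.09,-0.02],"jaw": 230},
  {"rotation": [0,0,-2.0],"travel": [-0.24,-1.09,-0.02],"jaw": 230},
  {"rotation": [0,0,-2.0],"travel": [-0.24,-1.09,-0.02],"jaw": 230},
])

```text
time: 5.3
ee_pos: [0.5622, 0.1642, 0.2001]
eef_rot: [[0.072, 0.997, -0.001], [0.997, -0.072, 0.0], [0.0, -0.001, -1.0]]
ft_force: [1.4, 0.0, -2.3]
gripper_width: 0.0129
```

```bash
python3 - <<'E'
from st import *
import cv2
s=state();print(s["time"],s["ee_pos"],s["ft_force"],s["moment"],S(s["ee_pos"]))
for n_,(a,b,e,f) in {"top":(190,310,250,410)}.items():
    c=read_camera(n_);np.savez(n_+"4.npz",**c);cv2.imwrite(f"pics/{n_}4.png",cv2.resize(c["pixels"][a:b,e:f,::-1],(800,600),interpolation=cv2.INTER_CUBIC))
E
```

```text
5.3 [0.56216171 0.16416537 0.2001408 ] [ 1.40959478  0.04132745 -2.34089894] [ 0.05182741  0.03025223 -0.10101075] [0.0392945  0.00198634]
```

View pics/top4.png

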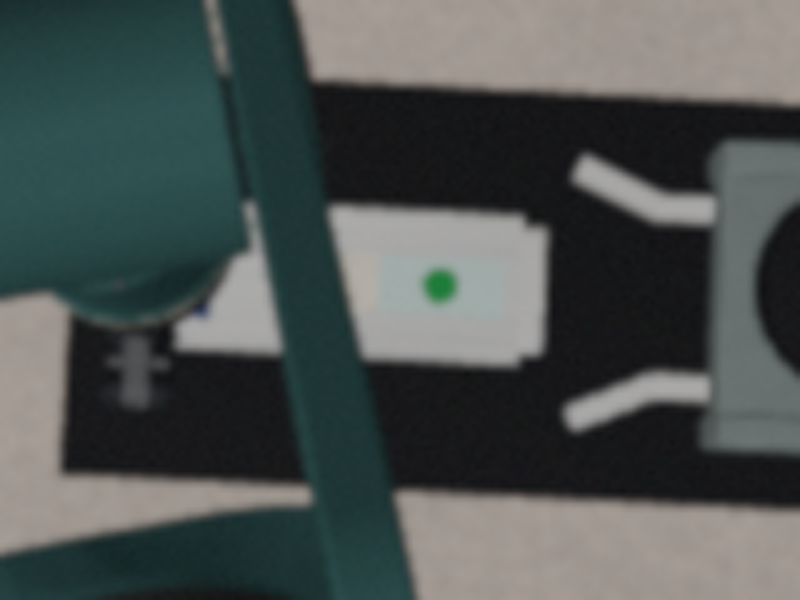

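```bash
python3 - <<'E'
from edge import *
from st import d,n,m,xl
c=load("top4.npz")
up=lambda u:190+(207+((u-250)*5-340)*.05)/5
lo=lambda u:190+(358+((u-250)*5-380)*.06)/5
pa,pb,ra,rb=carrier_axis(c,range(320,354,2),range(326,353,2),up,lo,d,n,m,xl)
print("slopes deg",np.degrees(np.arctan([pa[0],pb[0]])),ra,rb)
for x in(.1,.15,.2):print(x,"lat mid",(np.polyval(pa,x)+np.polyval(pb,x))/2,"w",np.polyval(pa,x)-np.polyval(pb,x))
# rails edges: outer and inner straight part, u 382..391
g=c["pixels"].astype(float).mean(2)
for u in(382,385,388,390):print(u,g[228:242,u].round().astype(int),g[260:276,u].round().astype(int))
E
```

```text
slopes deg [ 0.00336556 -0.05127073] 0.00016275513521771788 0.00021556119834984712
0.1 lat mid -0.00013255189380716875 w 0.0666243507877807
0.15 lat mid -0.00015345447287565608 w 0.06667202995145852
0.2 lat mid -0.00017435705194413648 w 0.06671970911513635
382 [101 143 162 167 164 144 100  49  24  24  21  23  20  23] [ 22  24  26  53 106 148 165 169 164 137  81  31  21  24  23  22]
385 [ 74 129 161 167 164 147 105  53  24  23  20  22  22  24] [ 24  24  24  41  89 138 163 169 164 140  88  37  26  22  25  23]
388 [ 73 129 160 167 166 153 119  63  25  22  23  22  23  23] [ 23  23  23  35  78 131 162 168 164 143  95  44  25  23  26  29]
390 [ 68 126 159 167 166 156 123  69  27  22  23  23  22  26] [ 30  29  30  38  74 128 157 164 161 144 104  58  42  50  61  66]
```

```bash
python3 - <<'E'
from edge import *
from st import d,n,m,xl,S
c=load("top4.npz");g=c["pixels"].astype(float).mean(2)
for u in(382,385,388,390):
    a=g[228:242,u];i=np.where((a[:-1]>=95)&(a[1:]<95))[0][-1];vu=228+i+(a[i]-95)/(a[i]-a[i+1])
    b=g[260:276,u];j=np.where((b[:-1]<95)&(b[1:]>=95))[0][0];vl=260+j+(95-b[j])/(b[j+1]-b[j])
    U=S(P(c,u,vu,.018));Lo=S(P(c,u,vl,.018));print(U,Lo,(U+Lo)[1]/2,(U-Lo)[1])
E
```

```text
[0.25597126 0.03221731] [ 0.25822855 -0.0324136 ] -9.814637476157628e-05 0.0646309122240305
[0.26250789 0.03234221] [ 0.26474184 -0.03278041] -0.0002191013093829075 0.06512262016801251
[0.26905544 0.03216183] [ 0.27124663 -0.03289417] -0.00036616892478830154 0.0650560077406882
[0.27341609 0.03217739] [ 0.27557862 -0.03282814] -0.00032537486680800365 0.06500553472790604
```

Request:
move_arm([
  {"rotation": [0,0,0],"travel": [-0.2,0,0.01],"jaw": 230},
  {"rotation": [0,0,0],"travel": [-0.4,0,0.01],"jaw": 230},
  {"rotation": [0,0,0],"travel": [-0.6,0,0.01],"jaw": 230},
  {"rotation": [0,0,0],"travel": [-0.8,0,0.01],"jaw": 230},
  {"rotation": [0,0,0],"travel": [-1.0,0,0.01],"jaw": 230},
  {"rotation": [0,0,0],"travel": [-1.2,0,0.01],"jaw": 230},
  {"rotation": [0,0,0],"travel": [-1.4,0,0.01],"jaw": 230},
  {"rotation": [0,0,0],"travel": [-1.6,0,0.01],"jaw": 230},
  {"rotation": [0,0,0],"travel": [-1.8,0,0.01],"jaw": 230},
  {"rotation": [0,0,0],"travel": [-2.0,0,0.01],"jaw": 230},
])

```text
time: 6.6
ee_pos: [0.5587, 0.114, 0.2]
eef_rot: [[0.072, 0.997, -0.0], [0.997, -0.072, 0.0], [0.0, -0.0, -1.0]]
ft_force: [0.1, 1.6, -2.0]
gripper_width: 0.0133
```

```bash
python3 - <<'E'
from st import *
import cv2
s=state();print(s["time"],s["ee_pos"],s["ft_force"],s["moment"],S(s["ee_pos"]),cmd(*goal(.56,.1,.2,-4.13))[1])
for n_,(a,b,e,f) in {"top":(190,310,250,410)}.items():
    c=read_camera(n_);np.savez(n_+"5.npz",**c);cv2.imwrite(f"pics/{n_}5.png",cv2.resize(c["pixels"][a:b,e:f,::-1],(800,600),interpolation=cv2.INTER_CUBIC))
E
```

```text
6.6 [0.55870546 0.11401355 0.19997896] [ 0.07229104  1.58416386 -2.04204302] [ 0.1972436   0.00260765 -0.03055691] [0.089565   0.00215174] [-0.    -0.001  0.003]
```

View pics/top5.png

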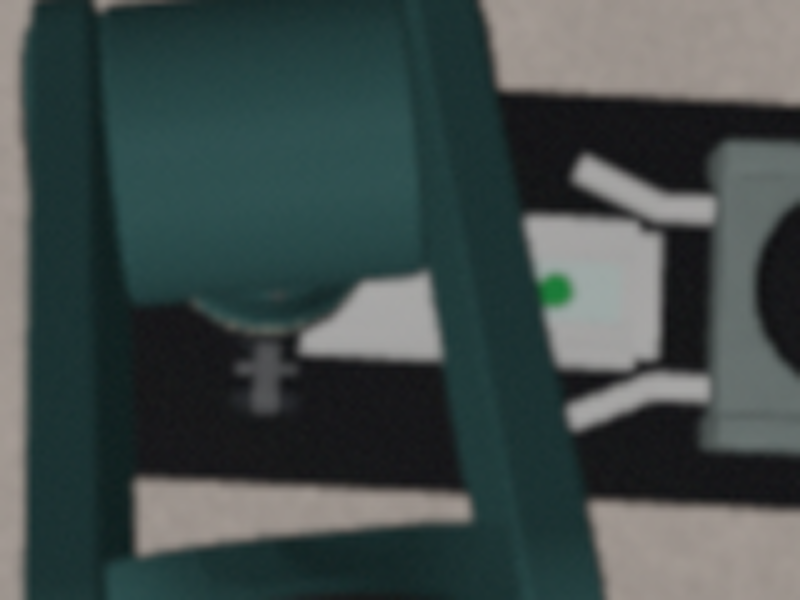

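The picture shows the nose at (663,300), centred between the rails' inner edges, with little force. Continuing slowly.

Request:
move_arm([
  {"rotation": [0,0,0],"travel": [-0.12,0,0.01],"jaw": 230},
  {"rotation": [0,0,0],"travel": [-0.24,0,0.01],"jaw": 230},
  {"rotation": [0,0,0],"travel": [-0.36,0,0.01],"jaw": 230},
  {"rotation": [0,0,0],"travel": [-0.48,0,0.01],"jaw": 230},
  {"rotation": [0,0,0],"travel": [-0.6,0,0.01],"jaw": 230},
])

```text
time: 7.28
ee_pos: [0.5578, 0.0993, 0.1999]
eef_rot: [[0.072, 0.997, 0.0], [0.997, -0.072, 0.0], [0.0, 0.0, -1.0]]
ft_force: [0.1, 2.0, 0.8]
gripper_width: 0.0127
```

Request:
move_arm([
  {"rotation": [0,0,0],"travel": [-0.12,0,0],"jaw": 230},
  {"rotation": [0,0,0],"travel": [-0.24,0,0],"jaw": 230},
  {"rotation": [0,0,0],"travel": [-0.36,0,0],"jaw": 230},
  {"rotation": [0,0,0],"travel": [-0.48,0,0],"jaw": 230},
  {"rotation": [0,0,0],"travel": [-0.6,0,0],"jaw": 230},
])

```text
time: 7.9
ee_pos: [0.5567, 0.0843, 0.1999]
eef_rot: [[0.072, 0.997, 0.0], [0.997, -0.072, 0.0], [0.0, 0.0, -1.0]]
ft_force: [-0.2, 3.9, 4.0]
gripper_width: 0.0131
```

Request:
move_arm([
  {"rotation": [0,0,0],"travel": [-0.06,0,-0.01],"jaw": 230},
  {"rotation": [0,0,0],"travel": [-0.12,0,-0.01],"jaw": 230},
  {"rotation": [0,0,0],"travel": [-0.18,0,-0.01],"jaw": 230},
  {"rotation": [0,0,0],"travel": [-0.24,0,-0.01],"jaw": 230},
])

```text
time: 8.4
ee_pos: [0.5561, 0.0783, 0.1999]
eef_rot: [[0.072, 0.997, -0.0], [0.997, -0.072, 0.0], [0.0, -0.0, -1.0]]
ft_force: [0.3, 3.4, 1.8]
gripper_width: 0.0134
```

Request:
move_arm([
  {"rotation": [0,0,0],"travel": [-0.06,0,0],"jaw": 230},
  {"rotation": [0,0,0],"travel": [-0.12,0,0],"jaw": 230},
  {"rotation": [0,0,0],"travel": [-0.18,0,0],"jaw": 230},
  {"rotation": [0,0,0],"travel": [-0.24,0,0],"jaw": 230},
])

```text
time: 8.9
ee_pos: [0.5556, 0.0723, 0.1999]
eef_rot: [[0.072, 0.997, -0.0], [0.997, -0.072, 0.0], [0.0, -0.0, -1.0]]
ft_force: [0.2, 3.0, 0.7]
gripper_width: 0.013
```

```bash
python3 - <<'E'
from st import *
import cv2
s=state();print(s["time"],s["ee_pos"],s["ft_force"],s["moment"],S(s["ee_pos"]))
for n_,(a,b,e,f) in {"scene":(170,320,210,410)}.items():
    c=read_camera(n_);np.savez(n_+"6.npz",**c);cv2.imwrite(f"pics/{n_}6.png",cv2.resize(c["pixels"][a:b,e:f,::-1],(800,600),interpolation=cv2.INTER_CUBIC))
E
```

```text
8.9 [0.55563923 0.07229914 0.19989103] [0.24259183 3.04282867 0.72944728] [ 0.37517837 -0.1011272  -0.03177553] [0.13139191 0.00209836]
```

View pics/scene6.png

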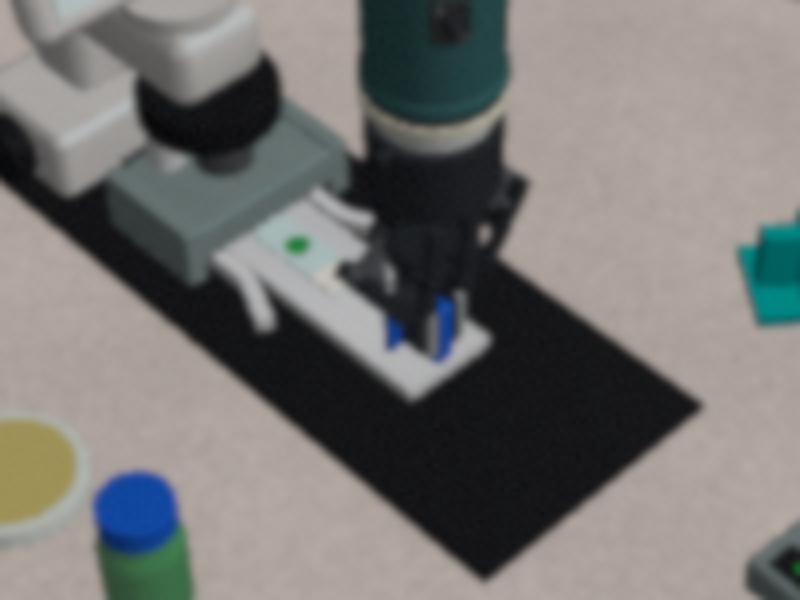

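Request:
move_arm([
  {"rotation": [0,0,0],"travel": [-0.06,0,0],"jaw": 230},
  {"rotation": [0,0,0],"travel": [-0.12,0,0],"jaw": 230},
  {"rotation": [0,0,0],"travel": [-0.18,0,0],"jaw": 230},
  {"rotation": [0,0,0],"travel": [-0.24,0,0],"jaw": 230},
  {"rotation": [0,0,0],"travel": [-0.3,0,0],"jaw": 230},
])

```text
time: 9.57
ee_pos: [0.5551, 0.0648, 0.1999]
eef_rot: [[0.072, 0.997, -0.0], [0.997, -0.072, 0.0], [0.0, -0.0, -1.0]]
ft_force: [0.4, 1.7, -1.5]
gripper_width: 0.0133
```

Request:
move_arm([
  {"rotation": [0,0,0],"travel": [-0.04,0,0],"jaw": 230},
  {"rotation": [0,0,0],"travel": [-0.08,0,0],"jaw": 230},
])

```text
time: 9.82
ee_pos: [0.555, 0.0628, 0.1999]
eef_rot: [[0.072, 0.997, -0.0], [0.997, -0.072, 0.0], [0.0, -0.0, -1.0]]
ft_force: [0.9, 1.2, -1.4]
gripper_width: 0.0133
```

Request:
move_arm([
  {"rotation": [0,0,0],"travel": [-0.04,0,0],"jaw": 230},
  {"rotation": [0,0,0],"travel": [-0.08,0,0],"jaw": 230},
])

```text
time: 10.07
ee_pos: [0.5548, 0.0609, 0.1999]
eef_rot: [[0.072, 0.997, -0.0], [0.997, -0.072, 0.0], [0.0, -0.0, -1.0]]
ft_force: [-0.1, 1.3, -0.9]
gripper_width: 0.013
```

Request:
move_arm([
  {"rotation": [0,0,0],"travel": [-0.03,0,0],"jaw": 230},
  {"rotation": [0,0,0],"travel": [-0.06,0,0],"jaw": 230},
  {"rotation": [0,0,0],"travel": [-0.09,0,0],"jaw": 230},
])

```text
time: 10.45
ee_pos: [0.5547, 0.0586, 0.1999]
eef_rot: [[0.072, 0.997, -0.0], [0.997, -0.072, 0.0], [0.0, -0.0, -1.0]]
ft_force: [0.0, -0.4, -2.4]
gripper_width: 0.0134
```

Request:
move_arm([
  {"rotation": [0,0,0],"travel": [-0.03,0,0.006],"jaw": 230},
  {"rotation": [0,0,0],"travel": [-0.06,0,0.006],"jaw": 230},
  {"rotation": [0,0,0],"travel": [-0.09,0,0.006],"jaw": 230},
])

```text
time: 10.82
ee_pos: [0.5546, 0.0564, 0.1999]
eef_rot: [[0.072, 0.997, 0.0], [0.997, -0.072, 0.0], [0.0, 0.0, -1.0]]
ft_force: [-0.1, 2.7, 0.1]
gripper_width: 0.0134
```

Request:
move_arm([
  {"rotation": [0,0,0],"travel": [-0.03,0,0],"jaw": 230},
  {"rotation": [0,0,0],"travel": [-0.06,0,0],"jaw": 230},
  {"rotation": [0,0,0],"travel": [-0.09,0,0],"jaw": 230},
])

```text
time: 11.2
ee_pos: [0.5545, 0.0542, 0.1999]
eef_rot: [[0.072, 0.997, 0.0], [0.997, -0.072, 0.0], [0.0, 0.0, -1.0]]
ft_force: [0.5, 3.3, 0.0]
gripper_width: 0.0135
```

Request:
move_arm([
  {"rotation": [0,0,0],"travel": [-0.03,0,0],"jaw": 230},
  {"rotation": [0,0,0],"travel": [-0.06,0,0],"jaw": 230},
  {"rotation": [0,0,0],"travel": [-0.09,0,0],"jaw": 230},
])

```text
time: 11.58
ee_pos: [0.5543, 0.052, 0.1999]
eef_rot: [[0.072, 0.997, 0.0], [0.997, -0.072, 0.0], [0.0, 0.0, -1.0]]
ft_force: [0.1, 3.0, 1.7]
gripper_width: 0.0131
```

Request:
move_arm([
  {"rotation": [0,0,0],"travel": [-0.03,0,0],"jaw": 230},
  {"rotation": [0,0,0],"travel": [-0.06,0,0],"jaw": 230},
  {"rotation": [0,0,0],"travel": [-0.09,0,0],"jaw": 230},
])

```text
time: 11.95
ee_pos: [0.5541, 0.0497, 0.1999]
eef_rot: [[0.072, 0.997, 0.0], [0.997, -0.072, 0.0], [0.0, 0.0, -1.0]]
ft_force: [-0.3, 3.5, 1.6]
gripper_width: 0.0132
```

Request:
move_arm([
  {"rotation": [0,0,0],"travel": [-0.03,0,0],"jaw": 230},
  {"rotation": [0,0,0],"travel": [-0.06,0,0],"jaw": 230},
  {"rotation": [0,0,0],"travel": [-0.09,0,0],"jaw": 230},
])

```text
time: 12.32
ee_pos: [0.554, 0.0475, 0.1999]
eef_rot: [[0.072, 0.997, 0.0], [0.997, -0.072, 0.0], [0.0, 0.0, -1.0]]
ft_force: [0.1, 3.8, 2.1]
gripper_width: 0.0135
```

Request:
move_arm([
  {"rotation": [0,0,0],"travel": [-0.03,0,0],"jaw": 230},
  {"rotation": [0,0,0],"travel": [-0.06,0,0],"jaw": 230},
  {"rotation": [0,0,0],"travel": [-0.09,0,0],"jaw": 230},
])

```text
time: 12.7
ee_pos: [0.5538, 0.0452, 0.1999]
eef_rot: [[0.072, 0.997, 0.0], [0.997, -0.072, 0.0], [0.0, 0.0, -1.0]]
ft_force: [0.9, 3.8, 3.8]
gripper_width: 0.0133
```

Request:
move_arm([
  {"rotation": [0,0,0],"travel": [-0.03,0,-0.006],"jaw": 230},
  {"rotation": [0,0,0],"travel": [-0.06,0,-0.006],"jaw": 230},
  {"rotation": [0,0,0],"travel": [-0.09,0,-0.006],"jaw": 230},
])

```text
time: 13.08
ee_pos: [0.5535, 0.0429, 0.1999]
eef_rot: [[0.072, 0.997, -0.0], [0.997, -0.072, 0.0], [0.0, -0.0, -1.0]]
ft_force: [-0.8, 3.6, 1.3]
gripper_width: 0.0127
```

Request:
move_arm([
  {"rotation": [0,0,0],"travel": [-0.03,0,0],"jaw": 230},
  {"rotation": [0,0,0],"travel": [-0.06,0,0],"jaw": 230},
  {"rotation": [0,0,0],"travel": [-0.09,0,0],"jaw": 230},
])

```text
time: 13.45
ee_pos: [0.5534, 0.0407, 0.1999]
eef_rot: [[0.072, 0.997, -0.0], [0.997, -0.072, 0.0], [0.0, -0.0, -1.0]]
ft_force: [0.1, 1.9, 0.8]
gripper_width: 0.0132
```

Request:
move_arm([
  {"rotation": [0,0,0],"travel": [-0.03,0,0],"jaw": 230},
  {"rotation": [0,0,0],"travel": [-0.06,0,0],"jaw": 230},
  {"rotation": [0,0,0],"travel": [-0.09,0,0],"jaw": 230},
])

```text
time: 13.82
ee_pos: [0.5532, 0.0384, 0.1999]
eef_rot: [[0.072, 0.997, -0.0], [0.997, -0.072, 0.0], [0.0, -0.0, -1.0]]
ft_force: [-0.4, 1.7, -0.2]
gripper_width: 0.0131
```

Request:
move_arm([
  {"rotation": [0,0,0],"travel": [-0.03,0,0],"jaw": 230},
  {"rotation": [0,0,0],"travel": [-0.06,0,0],"jaw": 230},
  {"rotation": [0,0,0],"travel": [-0.09,0,0],"jaw": 230},
])

```text
time: 14.2
ee_pos: [0.5531, 0.0362, 0.1999]
eef_rot: [[0.072, 0.997, -0.0], [0.997, -0.072, 0.0], [0.0, -0.0, -1.0]]
ft_force: [-0.4, 1.3, 0.1]
gripper_width: 0.0133
```

Request:
move_arm([
  {"rotation": [0,0,0],"travel": [-0.03,0,0],"jaw": 230},
  {"rotation": [0,0,0],"travel": [-0.06,0,0],"jaw": 230},
  {"rotation": [0,0,0],"travel": [-0.09,0,0],"jaw": 230},
])

```text
time: 14.58
ee_pos: [0.5529, 0.034, 0.1999]
eef_rot: [[0.072, 0.997, -0.0], [0.997, -0.072, 0.0], [0.0, -0.0, -1.0]]
ft_force: [-0.2, 1.6, -1.3]
gripper_width: 0.0132
```

Request:
move_arm([
  {"rotation": [0,0,0],"travel": [-0.03,0,0.003],"jaw": 230},
  {"rotation": [0,0,0],"travel": [-0.06,0,0.003],"jaw": 230},
  {"rotation": [0,0,0],"travel": [-0.09,0,0.003],"jaw": 230},
])

```text
time: 14.95
ee_pos: [0.5528, 0.0322, 0.1999]
eef_rot: [[0.072, 0.997, 0.0], [0.997, -0.072, 0.001], [0.001, 0.0, -1.0]]
ft_force: [0.2, 6.1, 0.3]
gripper_width: 0.0133
```

Request:
move_arm([
  {"rotation": [0,0,0],"travel": [-0.01,0,0],"jaw": 230},
  {"rotation": [0,0,0],"travel": [-0.02,0,0],"jaw": 230},
  {"rotation": [0,0,0],"travel": [-0.02,0,0],"jaw": 230},
])

```text
time: 15.32
ee_pos: [0.5528, 0.0319, 0.1999]
eef_rot: [[0.072, 0.997, 0.0], [0.997, -0.072, 0.001], [0.001, 0.0, -1.0]]
ft_force: [0.5, 6.1, -0.1]
gripper_width: 0.013
```

Request:
move_arm([
  {"rotation": [0,0,0],"travel": [-0.01,0,0],"jaw": 230},
  {"rotation": [0,0,0],"travel": [-0.02,0,0],"jaw": 230},
  {"rotation": [0,0,0],"travel": [-0.03,0,0],"jaw": 230},
  {"rotation": [0,0,0],"travel": [-0.03,0,0],"jaw": 230},
])

```text
time: 15.82
ee_pos: [0.5527, 0.0314, 0.2]
eef_rot: [[0.072, 0.997, 0.0], [0.997, -0.072, 0.002], [0.002, 0.0, -1.0]]
ft_force: [0.9, 9.3, -0.6]
gripper_width: 0.0132
```

Request:
move_arm([
  {"rotation": [0,0,0],"travel": [-0.01,0,0],"jaw": 230},
  {"rotation": [0,0,0],"travel": [-0.02,0,0],"jaw": 230},
  {"rotation": [0,0,0],"travel": [-0.03,0,0],"jaw": 230},
  {"rotation": [0,0,0],"travel": [-0.03,0,0],"jaw": 230},
])

```text
time: 16.32
ee_pos: [0.5528, 0.031, 0.2]
eef_rot: [[0.073, 0.997, 0.0], [0.997, -0.073, 0.002], [0.002, 0.0, -1.0]]
ft_force: [0.8, 10.2, 0.3]
gripper_width: 0.0134
```

```bash
python3 - <<'E'
from st import *
import cv2
s=state();print(s["time"],s["ee_pos"],s["ft_force"],s["moment"],S(s["ee_pos"]))
for n_,(a,b,e,f) in {"scene":(150,300,210,410)}.items():
    c=read_camera(n_);np.savez(n_+"7.npz",**c);cv2.imwrite(f"pics/{n_}7.png",cv2.resize(c["pixels"][a:b,e:f,::-1],(800,600),interpolation=cv2.INTER_CUBIC))
s=state();print(s["ft_force"],s["ee_pos"])
E
```

```text
16.325 [0.55275591 0.03096817 0.20002426] [ 0.83657181 10.15860922  0.26498972] [ 1.53735021 -0.05639382 -0.03068412] [0.17282321 0.00219979]
[ 0.96246846 11.0857183  -0.23327118] [0.55273887 0.03096453 0.20002318]
```

View pics/scene7.png

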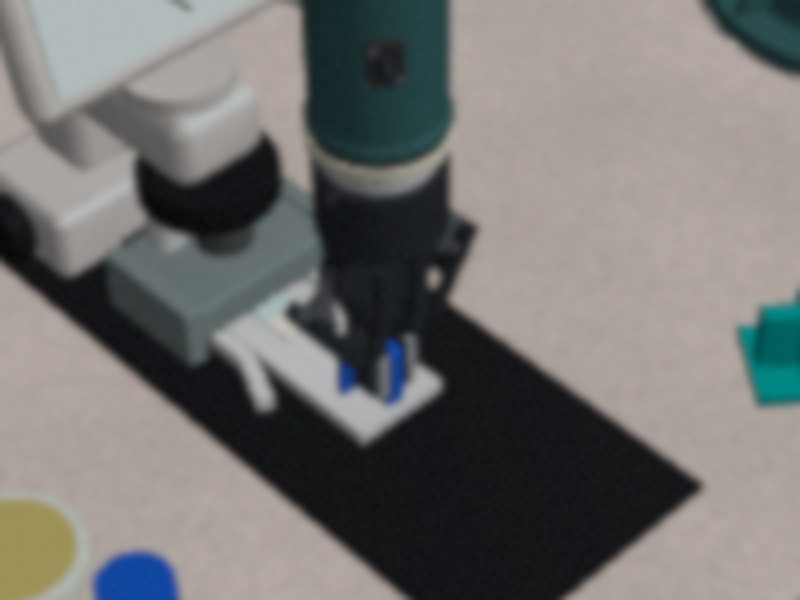

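Request:
move_arm([
  {"rotation": [0,0,0],"travel": [-0.01,0,0],"jaw": 230},
  {"rotation": [0,0,0],"travel": [-0.02,0,0],"jaw": 230},
  {"rotation": [0,0,0],"travel": [-0.03,0,0],"jaw": 230},
  {"rotation": [0,0,0],"travel": [-0.03,0,0],"jaw": 230},
])

```text
time: 16.88
ee_pos: [0.5527, 0.0305, 0.2001]
eef_rot: [[0.073, 0.997, 0.001], [0.997, -0.073, 0.003], [0.003, 0.0, -1.0]]
ft_force: [0.5, 13.5, -0.2]
gripper_width: 0.0132
```

Request:
move_arm([
  {"rotation": [0,0,0],"travel": [0,0,0],"jaw": 200},
  {"rotation": [0,0,0],"travel": [0,0,0],"jaw": 170},
  {"rotation": [0,0,0],"travel": [0.04,0,0],"jaw": 140},
  {"rotation": [0,0,0],"travel": [0.08,0,0],"jaw": 100},
  {"rotation": [0,0,0],"travel": [0.1,0,0],"jaw": 60},
  {"rotation": [0,0,0],"travel": [0.1,0,0],"jaw": 60},
])

```text
time: 17.62
ee_pos: [0.5528, 0.0315, 0.1999]
eef_rot: [[0.072, 0.997, -0.0], [0.997, -0.072, 0.0], [0.0, -0.0, -1.0]]
ft_force: [0.2, -0.1, 0.1]
gripper_width: 0.065
```

```bash
python3 - <<'E'
from st import *
import cv2
s=state();print(s["time"],s["ee_pos"],s["ft_force"],s["moment"],S(s["ee_pos"]))
for n_,(a,b,e,f) in {"scene":(150,300,210,410)}.items():
    c=read_camera(n_);np.savez(n_+"8.npz",**c);cv2.imwrite(f"pics/{n_}8.png",cv2.resize(c["pixels"][a:b,e:f,::-1],(800,600),interpolation=cv2.INTER_CUBIC))
E
```

```text
17.625 [0.55276711 0.03152677 0.19988323] [ 0.23018163 -0.12089279  0.13849305] [-0.01693055 -0.01210758  0.01278061] [0.17226526 0.00217071]
```

View pics/scene8.png

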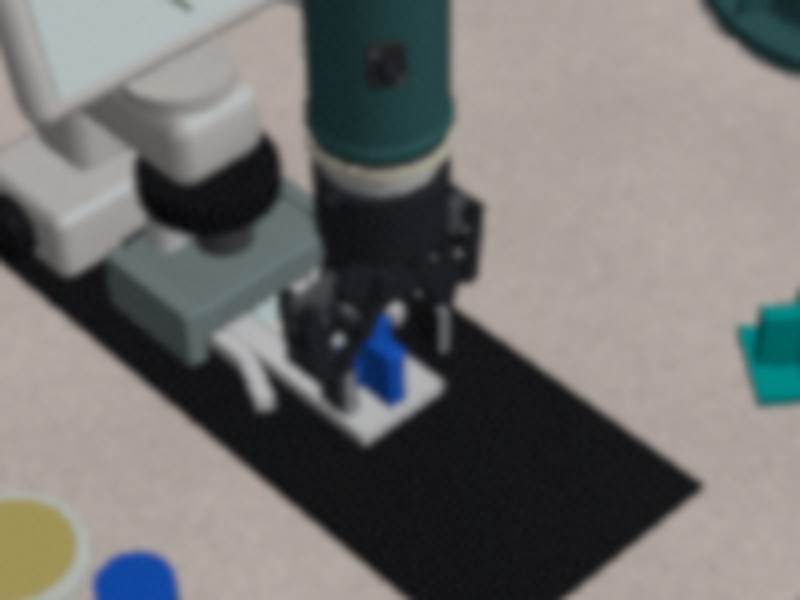

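The picture shows open fingers either side of the blue stem (380,365), with no force on the tool. Lifting clear.

Request:
move_arm([
  {"rotation": [0,0,0],"travel": [0,0,-1.2],"jaw": 60},
  {"rotation": [0,0,0],"travel": [0,0,-2.4],"jaw": 60},
  {"rotation": [0,0,0],"travel": [0,0,-3.6],"jaw": 60},
  {"rotation": [0,0,0],"travel": [1.5,0,-5],"jaw": 150},
  {"rotation": [0,0,0],"travel": [3.5,0,-5],"jaw": 255},
  {"rotation": [0,0,0],"travel": [5.5,0,-5],"jaw": 255},
  {"rotation": [0,0,0],"travel": [7.5,0,-5],"jaw": 255},
  {"rotation": [0,0,0],"travel": [9.5,0,-5],"jaw": 255},
  {"rotation": [0,0,0],"travel": [9.5,0,-5],"jaw": 255},
])

```text
time: 18.8
ee_pos: [0.5697, 0.2717, 0.3249]
eef_rot: [[0.068, 0.998, 0.001], [0.998, -0.068, 0.001], [0.001, 0.001, -1.0]]
ft_force: [0.2, -1.0, 0.6]
gripper_width: 0.0
```

```bash
python3 - <<'E'
from st import *
import cv2
s=state();print(s["time"],s["ee_pos"],s["ft_force"],s["gripper_width"])
for n_,(a,b,e,f) in {"scene":(150,300,210,410),"top":(190,310,250,410)}.items():
    c=read_camera(n_);np.savez(n_+"9.npz",**c);cv2.imwrite(f"pics/{n_}9.png",cv2.resize(c["pixels"][a:b,e:f,::-1],(800,600),interpolation=cv2.INTER_CUBIC))
cv2.imwrite("pics/scene9f.png",read_camera("scene")["pixels"][:,:,::-1])
for g in[(.516,.353,.29,-4.13),(.516,.353,.23,-4.13)]:print(cmd(*goal(*g)))
E
```

```text
18.8 [0.56970302 0.27165295 0.32486756] [ 0.16031034 -1.03533684  0.62713065] 3.9048415270317404e-05
(array([ 3.244, -2.378,  1.385]), array([-0.009,  0.009,  0.006]))
(array([ 3.246, -2.376,  3.785]), array([-0.009,  0.009,  0.006]))
```

View pics/scene9.png

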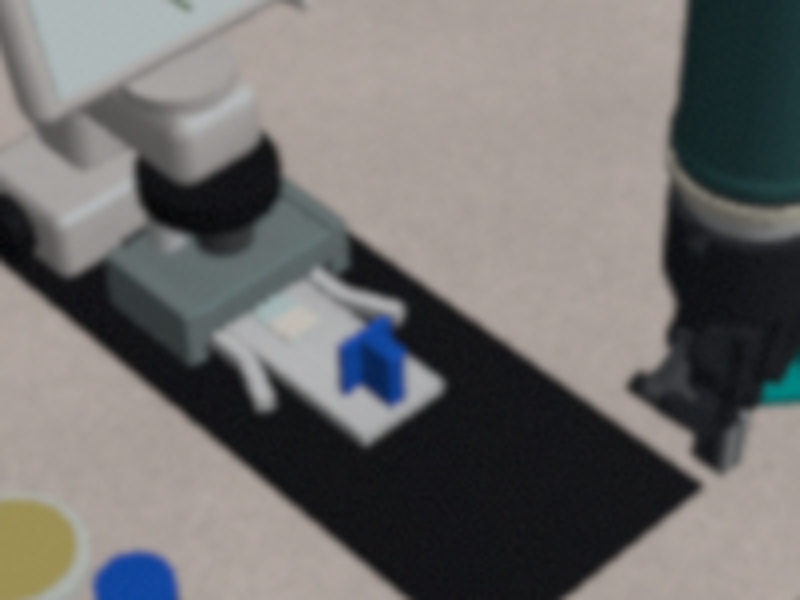

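View pics/top9.png

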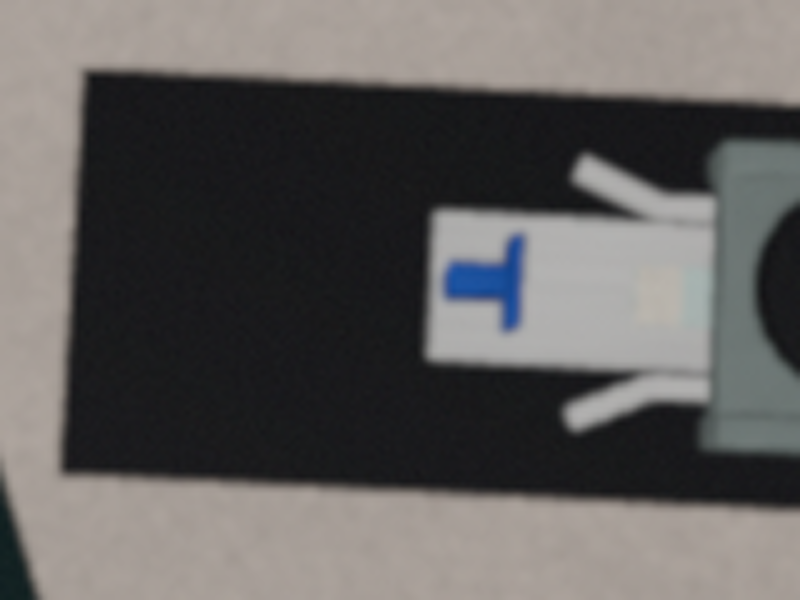

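View pics/scene9f.png

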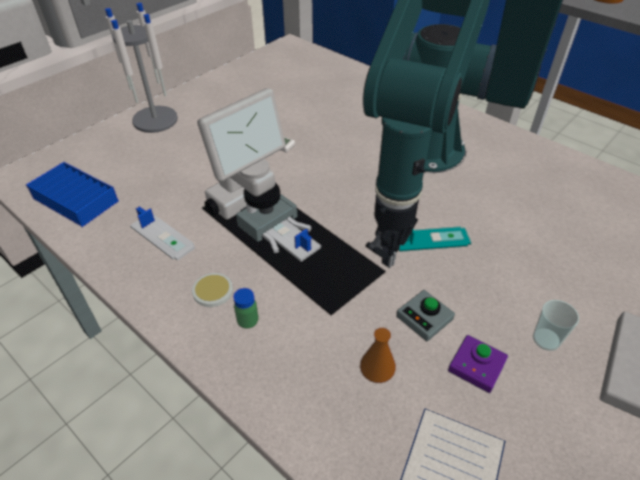

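The carrier sits straight in the rails (tail at (430,285) in the enlarged top view), and everything else is where it was. The grey console with the green button is at (430,308) in the scene picture, with the purple one behind it. Moving over the grey one.

Request:
move_arm([
  {"rotation": [0,0,0],"travel": [1.6,-1.2,0],"jaw": 255},
  {"rotation": [0,0,0],"travel": [3.2,-2.4,0],"jaw": 255},
  {"rotation": [0,0,0],"travel": [3.2,-2.4,1.5],"jaw": 255},
  {"rotation": [0,0,0],"travel": [3.2,-2.4,3],"jaw": 255},
  {"rotation": [0,0,0],"travel": [3.2,-2.4,3],"jaw": 255},
  {"rotation": [0,0,0],"travel": [3.2,-2.4,3],"jaw": 255},
])

```text
time: 19.7
ee_pos: [0.5165, 0.3518, 0.251]
eef_rot: [[0.073, 0.997, 0.001], [0.997, -0.073, 0.0], [0.001, 0.001, -1.0]]
ft_force: [-0.6, -0.7, 0.4]
gripper_width: 0.0
```

```bash
python3 - <<'E'
from st import *
import cv2
s=state();print(s["time"],s["ee_pos"],s["ft_force"])
for n_,(a,b,e,f) in {"scene":(230,350,350,510),"top":(210,330,130,290)}.items():
    c=read_camera(n_);cv2.imwrite(f"pics/{n_}10.png",cv2.resize(c["pixels"][a:b,e:f,::-1],(800,600),interpolation=cv2.INTER_CUBIC))
print(cmd(*goal(.516,.353,.222,-4.13)))
E
```

```text
19.7 [0.51654349 0.35179957 0.25101584] [-0.59600908 -0.71446016  0.37257522]
(array([ 0.022, -0.039,  1.191]), array([ 0.03 , -0.019, -0.009]))
```

View pics/scene10.png

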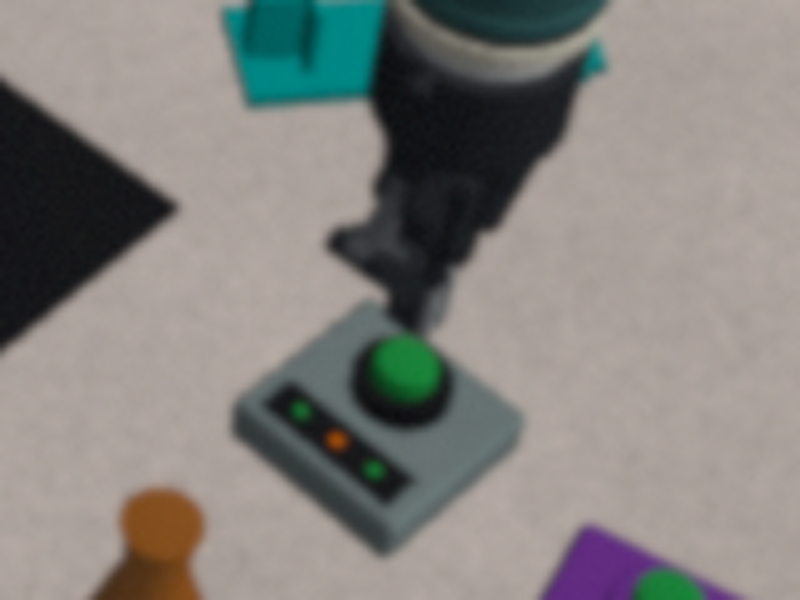

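View pics/top10.png

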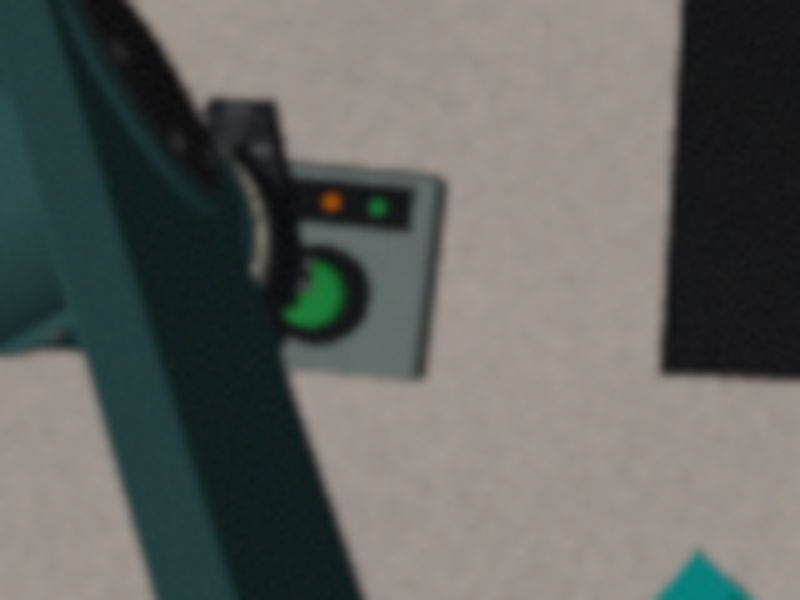

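```bash
python3 - <<'E'
from h import *
c=load("scene0.npz")
for p in[(.5165,.3518,.078),(.5165,.3518,.047),(.52,.355,.047)]:
    q=proj(c,p);print(p,q,(q-[350,230])*5)
for z in(.045,.047,.049):print(P(c,431,302.8,z))
E
```

```text
(0.5165, 0.3518, 0.078) [431.76097685 293.24076939] [408.80488424 316.20384697]
(0.5165, 0.3518, 0.047) [429.45449674 302.52723245] [397.27248372 362.63616224]
(0.52, 0.355, 0.047) [429.81428995 304.33733829] [399.07144976 371.68669144]
[0.51343939 0.35399067 0.045     ]
[0.51494746 0.3546144  0.047     ]
[0.51645552 0.35523813 0.049     ]
```

Request:
move_arm([
  {"rotation": [0,0,0],"travel": [0.03,-0.03,0.4],"jaw": 255},
  {"rotation": [0,0,0],"travel": [0.05,-0.04,0.8],"jaw": 255},
  {"rotation": [0,0,0],"travel": [0.05,-0.04,1.0],"jaw": 255},
  {"rotation": [0,0,0],"travel": [0.05,-0.04,1.1],"jaw": 255},
  {"rotation": [0,0,0],"travel": [0.05,-0.04,1.2],"jaw": 255},
])

```text
time: 20.42
ee_pos: [0.5148, 0.3539, 0.2198]
eef_rot: [[0.072, 0.997, -0.0], [0.997, -0.072, 0.0], [0.0, -0.0, -1.0]]
ft_force: [-1.1, 0.1, 1.9]
gripper_width: -0.0002
```

Request:
move_arm([
  {"rotation": [0,0,0],"travel": [0,0,0.05],"jaw": 255},
  {"rotation": [0,0,0],"travel": [0,0,0.1],"jaw": 255},
])

```text
time: 20.68
ee_pos: [0.5148, 0.3539, 0.2177]
eef_rot: [[0.072, 0.997, 0.0], [0.997, -0.072, 0.0], [0.0, 0.0, -1.0]]
ft_force: [-1.0, 0.4, 2.6]
gripper_width: 0.0001
```

Request:
move_arm([
  {"rotation": [0,0,0],"travel": [0,0,0.05],"jaw": 255},
  {"rotation": [0,0,0],"travel": [0,0,0.1],"jaw": 255},
])

```text
time: 20.92
ee_pos: [0.5148, 0.3538, 0.2151]
eef_rot: [[0.072, 0.997, 0.0], [0.997, -0.072, 0.0], [0.0, 0.0, -1.0]]
ft_force: [-1.4, -0.5, 4.3]
gripper_width: 0.0002
```

Request:
move_arm([
  {"rotation": [0,0,0],"travel": [0,0,0.04],"jaw": 255},
  {"rotation": [0,0,0],"travel": [0,0,0.08],"jaw": 255},
  {"rotation": [0,0,0],"travel": [0,0,0.08],"jaw": 255},
])

```text
time: 21.3
ee_pos: [0.5148, 0.3538, 0.2143]
eef_rot: [[0.072, 0.997, 0.0], [0.997, -0.072, 0.0], [0.0, 0.0, -1.0]]
ft_force: [-4.2, -2.4, 15.0]
gripper_width: -0.0
```

The button has bottomed: force jumped from 4 to 15 N about 6 mm below first contact. Releasing and going up.

Request:
move_arm([
  {"rotation": [0,0,0],"travel": [0,0,0],"jaw": 255},
  {"rotation": [0,0,0],"travel": [0,0,-0.2],"jaw": 255},
  {"rotation": [0,0,0],"travel": [0,0,-1],"jaw": 255},
  {"rotation": [0,0,0],"travel": [0,0,-3],"jaw": 255},
  {"rotation": [0,0,0],"travel": [0,0,-5],"jaw": 255},
  {"rotation": [0,0,0],"travel": [0,0,-6],"jaw": 255},
  {"rotation": [0,0,0],"travel": [0,0,-6],"jaw": 255},
  {"rotation": [0,0,0],"travel": [0,0,-6],"jaw": 255},
])

```text
time: 22.3
ee_pos: [0.5145, 0.3536, 0.3617]
eef_rot: [[0.072, 0.997, -0.001], [0.997, -0.072, -0.001], [-0.001, -0.001, -1.0]]
ft_force: [-0.1, 0.4, 0.3]
gripper_width: 0.0002
```

```bash
python3 - <<'E'
from st import *
from h import *
import cv2
s=state();print(s["time"],s["ee_pos"],s["ft_force"])
c=read_camera("scene");np.savez("scene11.npz",**c);cv2.imwrite("pics/scene11.png",c["pixels"][:,:,::-1])
X=cloud(c);im=c["pixels"].astype(int)
g=(im[...,1]>im[...,0]+40)&(im[...,1]>im[...,2]+30)&(np.linalg.norm(X[...,:2]-[.516,.353],axis=-1)<.04)
print("button z now",np.percentile(X[g][:,2],[50,75,90]))
c0=load("scene0.npz");X=cloud(c0);im=c0["pixels"].astype(int)
g=(im[...,1]>im[...,0]+40)&(im[...,1]>im[...,2]+30)&(np.linalg.norm(X[...,:2]-[.516,.353],axis=-1)<.04)
print("button z before",np.percentile(X[g][:,2],[50,75,90]))
t=read_camera("top");np.savez("top11.npz",**t);t9=load("top9.npz")
for q in(t9,t):
    G=cv2.GaussianBlur(q["pixels"].astype(np.float32).mean(2),(3,3),0);o=[]
    for v in range(236,260,3):
        r=G[v,325:347];d_=np.clip(np.gradient(r),0,None);k=d_.argmax();a=max(0,k-2);w=d_[a:k+3];o.append(S(P(q,325+(np.arange(a,a+len(w))*w).sum()/w.sum(),v,.016))[0])
    print("tail stage x",np.mean(o),np.std(o))
cv2.imwrite("pics/top11.png",t["pixels"][:,:,::-1])
E
```

```text
22.3 [0.51450139 0.35359224 0.36165597] [-0.14735944  0.35205173  0.34640361]
button z now [0.0450593  0.04670426 0.04789268]
button z before [0.04550667 0.046965   0.04806525]
tail stage x 0.1556226227687214 0.0003612394746492513
tail stage x 0.15565015000283056 0.0003689030358052777
```

View pics/scene11.png

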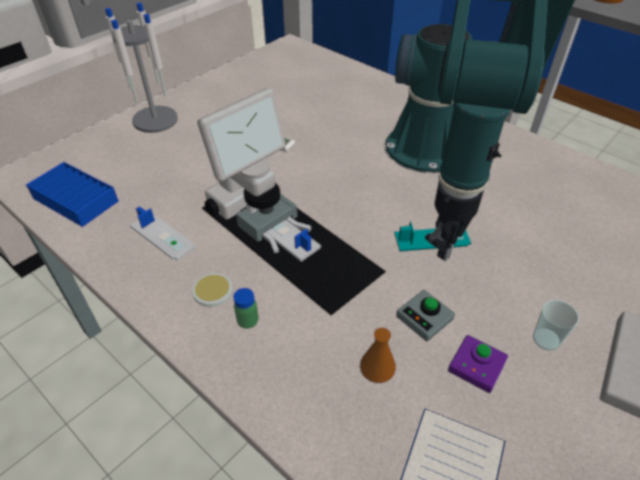

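View pics/top11.png

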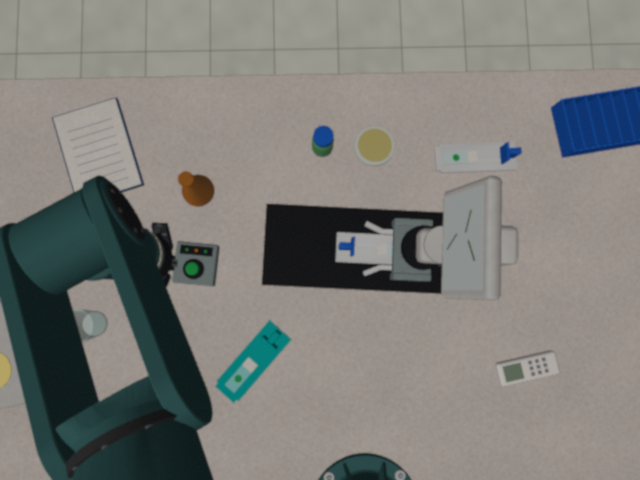

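The button is back up, the carrier hasn't moved (tail reading steady to 0.03 mm), and the bystanders are where they started. Handing in.

```bash
python3 -c "
from rig import *
print(finish_job())"
```

```text
the job is handed in; nothing more can be done
None
```

The carrier is in the rails against the sprung stop, the green start button on the grey console was pressed and released, and the job is handed in at about 22.5 s.

**What I did:**
- I pinched the carrier by its grip, turned it about 10° to line up with the channel, and slid it under the head.
- The stop made contact with the nose near stage x = −20 mm. I pressed until the wrist read 13.5 N. With the 1–4 N of sliding drag taken off, that is roughly 10–12 N on the stop, or 2–2.5 mm of spring.
- I then opened the jaws, lifted clear, and pressed the button with closed fingers until it bottomed. The force jumped from 4 to 15 N about 6 mm below first contact.

**Last checks:**
- The tail edge of the carrier read the same before and after the button press, to within 0.03 mm, and the carrier sits straight in the rails.
- The button is back at its original height, within 0.5 mm.
- The glassware, the spare and the look-alikes look unmoved in the pictures.
- Nothing touches the robot, and the wrist force is about zero.

**Not confirmed:**
- The stop is hidden, so I could not see the carrier still touching it. I infer that from the contact force and a spring-back of about 1 mm in the picture.
- The two cameras disagreed by 2–3 mm on positions. For the button I used a position between the two readings.

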